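# Shim the rocking bell rack

### The job

The bell rack rocks because the foot at its low, clear end is short. Push the wooden wedge along the table, thin edge first, under that foot until the rack stands level and no longer rocks, then press down briefly on the painted rosette above the foot to prove that it stays put. Do it all with the fingertips: do not pick up the wedge, do not touch the bells, and leave everything else on the table where it stands.

Things in the scene. Friction and masses are not known exactly. Their poses are not given: they have to be found in the camera images.
- rack (a joint): rocking angle of the wooden bell rack about the level x axis of rack_base. 0 rad is level: it then stops hard on its long foot and goes no higher. -0.035 rad is fully sagged at the short-foot end, where the unshimmed rack (about 1.3 kg) rests under its own weight. The short foot rises 7 mm over this range. The rack cannot slide or turn on the table.
- rack_base: dark middle block carrying the rack, fixed; origin on the table, on the rocking line. The deck is 130 mm in x, from y = -235 (low, clear end) to +105 mm, top 52 mm and underside 34 mm above the table when level. From y = -110 to +100 mm a stepped panel stands on it (x = -42 to -58 mm), steps 152, 192 and 232 mm above the table, a bell hanging over the deck from a peg on each
- rack_foot (a point): middle of the rounded underside (30 mm wide in x, 8 mm radius) of the short foot, under the deck on its centre line, 200 mm from the rocking line towards -y of rack_base. 5 mm above the table when sagged, 12 mm when level. The wedge goes in from the rack's clear end, moving roughly along +y of rack_base
- rack_rosette (a point): centre of the flat painted rosette (44 mm across, yellow, pink and teal) on the top of the deck at its low end, 52 mm above the table when level, 10 mm inward of the short foot: the place to press
- wedge: loose wooden wedge, about 90 g, 60 mm wide (x), 110 mm long (y), origin at the centre of its underside; thin edge (3 mm) at y = +55 mm, upright thick end (25 mm, painted teal) at y = -55 mm, slope 1 in 5. Lies off the rack's clear end, thin edge towards the short foot. At level the foot bears on it about 45 mm from the thin edge; the push takes some 2 to 15 N and it stays where it is left
- bell1: lowest small glazed clay bell (blue), 48 mm wide, 40 mm high, on the rack; origin on its peg, 46 mm above its mouth; swings freely about the peg; not to be touched
- bell2: middle bell (green), as bell1
- bell3: highest bell (red), as bell1
- candlestick: loose terracotta mermaid candlestick, 76 mm across its foot, 146 mm high, origin under its centre; leave alone
- rattle: loose standing gourd-shaped ochre clay rattle, 72 mm wide, 120 mm high, origin under its centre; leave alone
- trivet: loose blackened iron trivet, 134 mm across, 37 mm high, origin under its centre; leave alone
- pot_blue: loose clay paint pot with blue paint, 62 mm wide, 55 mm high, origin under its centre; leave alone
- pot_pink: the same with pink paint; leave alone
Things that resemble listed ones, but are neither listed nor needed, are in the scene too. Several things look just like the wedge: the one meant starts farthest to the robot's left.

How it is judged (in metres and radians):
On the way, in this order (a step that is already met when the one before it is completed fails the run):
1. the wedge is under the short foot, carries it, and the rack stands level (within about 2 mm at the foot) (value of joint rack above -0.009 rad and contact force between wedge and rack above 0.4 N), for 0.2 s.
2. the fingertips press on the rosette (over 2 N, within 45 mm of its centre) and the rack stays level (all of step 1 and contact force between the fingers and rack above 2 N and horizontal distance between the grasp point and rack_rosette below 0.045 m), for 0.1 s.
At the end, for the whole second after the job is handed in: the rack stands level (rocking angle above -0.009 rad, within about 2 mm at the foot), its short foot resting on the wedge (over 0.4 N), the wedge flat on the table and everything at rest (all of step 1 and height (world z) of wedge below 0.01 m and angle between wedge's own z axis and vertical below 0.12 rad and linear speed of wedge below 0.01 m/s and velocity of joint rack between -0.02 and 0.02 rad/s); the robot touches nothing.
It fails at once if the wedge is lifted off the table (over 10 mm) or tipped (over 0.25 rad) (height (world z) of wedge above 0.01 m or angle between wedge's own z axis and vertical above 0.25 rad).
It fails at once if the robot touches a bell (over 0.5 N) (contact force between any of the arm, the fingers and bell1 above 0.5 N or contact force between any of the arm, the fingers and bell2 above 0.5 N or contact force between any of the arm, the fingers and bell3 above 0.5 N).
It fails at once if another thing on the table is moved over 15 mm or tipped over 0.25 rad (distance of any of candlestick, rattle, trivet, pot_blue, pot_pink from where it was at the start of the episode above 0.015 m or angle between any of candlestick, rattle, trivet, pot_blue, pot_pink's own z axis and vertical above 0.25 rad).
It also fails if it takes over 46 s, if anything falls off the work surface, if the arm or the gripper's body presses on something with over 40 N, if the wrist force passes 120 N, or if a joint passes its speed limit or range.

### The arm

A 6-joint arm with a two-finger parallel gripper is mounted at the origin on the work surface. World frame = base frame: x ahead of the robot, y to its left, z up, the work surface at z = 0. Lengths are in mm, angles in rad, forces in N, time in s.
With the tool pointing down it reaches from about 350 to 775 mm from the base axis. Payload 7.3 kg.
Tool frame: the origin (TCP) lies at the very end of the fingers, on their centre line; the grasp point (between the pads) lies bot.grasp_offset behind it (bot.grasp_offset is the distance from the TCP to the grasp point, in mm); z points along the fingers, y is the line along which they close (so a half turn about z gives the same grasp; the last joint's range is limited). The gripper opens to 92 mm and grips with 3 to 60 N. Pads are 19 mm wide; open, the fingers measure 130 mm over their backs; the gripper's body (75 mm by 190 mm) begins 47 mm behind the grasp point.
Start: joints at [1.042, 0.342, 1.524, -0, 1.275, -0.146], TCP at [196.087, 487.03, 188.041] pointing down, gripper open.
Joint ranges: [-2.53, 2.53], [-0.77, 2.02], [0.04, 2.7], [-1, 4.14], [0.28, 2.66], [-3.11, 3.11]. Speed limits (rad/s): [2.57, 2.57, 3.14, 3.14, 3.14, 3.14].

### API

Orientations are given as [roll, pitch, yaw] about the fixed x, y, z axes, in that order (R = Rz(yaw) Ry(pitch) Rx(roll)).
In Python, from plant import bot gives the robot as it stands. The module is installed in compiled form; this text tells all that it offers.
- The arm moves only by the shell command python3 -m handwheel 'ROWS'. ROWS is JSON, a list of rows, each an object of numbers: "claw": the finger opening in mm, from 0 to 91.8; "dx", "dy", "dz": the shift along the tool's x, y, z in mm; "rx", "ry", "rz": the turn, a rotation vector about the tool's x, y, z in rad. A call has 1 to 10 rows; each row shifts and turns the commanded pose from where the row before left it, along the tool's axes as they then stand; what a row does not reach is not made up. A row lasts 1/10 s, in which the tool goes at most 50 mm and 8.59 degrees, less where a joint would pass 70% of its speed; a pose out of reach is approached as far as the arm can. A call is refused whole if a number of a shift passes 50 or a number of a turn 0.15, either way. A call with a gripper value outside its range is refused whole. The fingers move at their own pace and stop on an object; the grip force is fixed at half the most. Time passes only in rows, so rows that do not move let the fingers close. It gives the time, the measured TCP pose, the force and the opening at its end, in the units of the state.
- bot.get_obs(): the state, without advancing time (a new reading comes with each control period).
- bot.capture(name): name is "scene" or "top"; returns a dict with "frame" (400x640x3 uint8, red, green, blue), "camera_matrix" (3x3 intrinsics, pixels), "k1" (the pictures are not rectified: a ray, as slopes to the right and down, at radius r is drawn at 1 + k1 r^2 times it, then the intrinsics apply), "view" (4x4, takes a point from world to camera coordinates). Camera axes: x right, y down, z forward; pixel columns grow to the right and rows downward; lengths in mm; the calibration is good to about 2 mm. A picture is of the moment at which its call begins. There is no depth.
- bot.close_job(): hands the job in, once; it reports no verdict.
The state is a dict: "time": time; "joint_positions": joint angles; "dq": joint speeds; "tau": joint torques, N m; "tool_pos": TCP position; "tcp_rot": TCP orientation; "contact_force": force on the tool from outside, world axes, zero at the start; "moment": the same for the moment, N m; "grip_width": finger opening in mm.
Only numpy, scipy, OpenCV 4.12 (cv2) and the standard library are available. Lean on these libraries where they do the work, as an engineer would, in place of code of your own. Each camera call takes 0.05 s, during which the arm holds its last target. There are 200 camera calls.

## Working session

There is one attempt and no reset: what is moved stays moved. The work goes in short steps, Python scripts to look and compute and a shell command to move; the robot and the scene stay as the last step left them, time stands still between calls to the robot, and variables do not carry over. Pictures are saved under pics/ and viewed, on a budget of 10 in all, crops included, one or two more only if the job needs it, and the job is handed in when it is done.

```bash
mkdir -p pics
cat > h.py <<'E'
import numpy as np, cv2, pickle
from plant import bot
def snap(n,tag):
    c=bot.capture(n); pickle.dump(c,open(f'{tag}.pkl','wb')); cv2.imwrite(f'pics/{tag}.png',np.ascontiguousarray(c['frame'][:,:,::-1])); return c
def load(tag): return pickle.load(open(f'{tag}.pkl','rb'))
def ray(c,u,v):
    K=c['camera_matrix']; d=np.array([(u-K[0][2])/K[0][0],(v-K[1][2])/K[1][1]]); p=d.copy()
    for _ in range(20): p=d/(1+c['k1']*(p@p))
    V=np.array(c['view']); R=V[:3,:3]; return -R.T@V[:3,3], R.T@np.array([p[0],p[1],1])
def at(c,u,v,z=0):
    o,d=ray(c,u,v); return (o+d*(z-o[2])/d[2]).round(1)
def proj(c,P):
    V=np.array(c['view']); q=V[:3,:3]@np.array(P,float)+V[:3,3]; p=q[:2]/q[2]; p=p*(1+c['k1']*(p@p)); K=c['camera_matrix']
    return (K[0][0]*p[0]+K[0][2]).round(1),(K[1][1]*p[1]+K[1][2]).round(1)
def crop(tag,x0,y0,x1,y1,s,out):
    c=load(tag); im=np.ascontiguousarray(c['frame'][y0:y1,x0:x1,::-1]); cv2.imwrite(f'pics/{out}.png',cv2.resize(im,None,fx=s,fy=s,interpolation=cv2.INTER_CUBIC))
E
python3 - <<'E'
from h import *
for n in('top','scene'):
    c=snap(n,n+'0'); print(n,np.array(c['view']).round(2).tolist(),np.array(c['camera_matrix']).tolist(),c['k1'])
print(bot.get_obs(),bot.grasp_offset)
E
```

```text
top [[-0.02, -1.0, 0.0, -64.23], [-0.98, 0.02, -0.19, 555.05], [0.19, -0.0, -0.98, 1494.72], [0.0, 0.0, 0.0, 1.0]] [[461.1112407362481, 0.0, 322.1097604121041], [0.0, 461.1112407362481, 196.2876385489355], [0.0, 0.0, 1.0]] -0.09910204636748264
scene [[-0.06, 1.0, -0.01, 101.1], [0.63, 0.03, -0.77, -234.04], [-0.77, -0.05, -0.63, 1631.15], [0.0, 0.0, 0.0, 1.0]] [[396.97003657077676, 0.0, 313.63847448105764], [0.0, 396.97003657077676, 199.47404204646693], [0.0, 0.0, 1.0]] -0.07070128448079117
{'time': 0.1, 'joint_positions': array([ 1.04195241e+00,  3.42654316e-01,  1.52493312e+00,  1.55413651e-05,
        1.27540559e+00, -1.46024049e-01]), 'dq': array([ 0.00017248, -0.00226329, -0.00121738,  0.00016187,  0.00032333,
        0.00120886]), 'tau': array([ 5.67727257e-04, -4.32004309e+01, -2.44692421e+01,  7.19498936e-02,
        5.25375805e-02, -7.22301911e-05]), 'tool_pos': array([195.87741695, 486.6338947 , 187.4097843 ]), 'tcp_rot': array([-3.14020935e+00, -2.18465879e-04,  2.75876810e+00]), 'contact_force': array([-0.38356263,  0.87975454,  0.51210078]), 'moment': array([-0.04964993,  0.01091382, -0.02936086]), 'grip_width': 91.7483566786237} 18.8
```

View pics/top0.png

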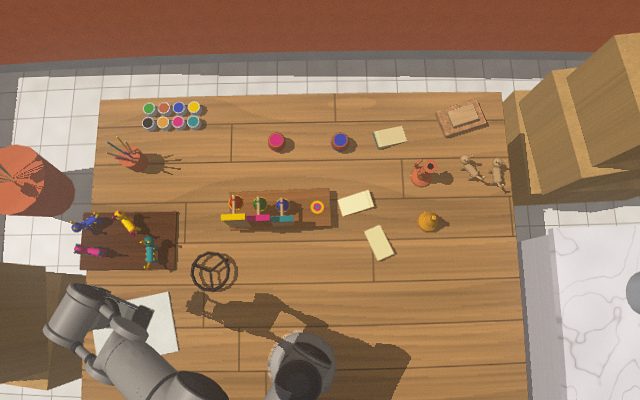

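View pics/scene0.png

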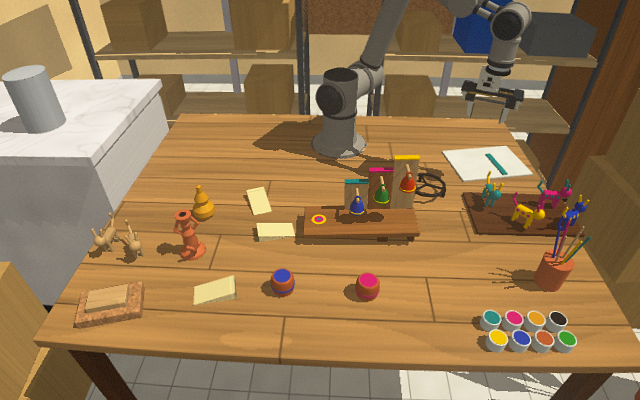

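Top view: the wedge lookalikes are at (355,203), (379,243) and (390,137). The robot's left is image left, so I pick (355,203), just off the rack's clear end; its rosette is at (317,207). I'll check it in one close crop.

Run:
```python
from h import *
crop('top0',210,175,410,265,4,'c1'); 
c=load('top0')
for u,v in((355,203),(379,243),(390,137)): print(at(c,u,v,12))
print('ros',at(c,317,207.5,45))
```

```text
[ 536.3 -187.8   12. ]
[ 396.8 -264.9   12. ]
[ 772.2 -320.4   12. ]
ros [517.4 -56.9  45. ]
```

View pics/c1.png

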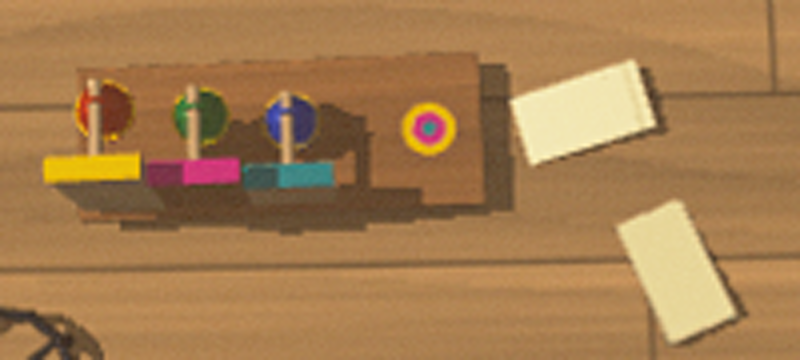

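The crop confirms the choice: thin edge at crop (512,101)-(532,165) facing the rack, thick end at (633,60)-(657,125), yawed relative to the rack; deck end at (478,53)-(485,205), rosette at (429,128).

Run:
```python
from h import *
c=load('top0')
def P(x,y,z): return at(c,210+x/4,175+y/4,z)
r=P(429,128,47); a,b=P(478,53,46),P(485,205,46); l=P(78,68,57)
print('ros',r,'deck end',a,b,np.linalg.norm(a-b),'left',l)
d=a[:2]-l[:2];print('rack axis dir(-y)',d,np.degrees(np.arctan2(d[0],-d[1])),'end edge',np.degrees(np.arctan2((a-b)[1],(a-b)[0])))
t1,t2,k1,k2=P(512,101,3),P(532,165,3),P(633,60,25),P(657,125,25)
print(t1,t2,k1,k2)
T=(t1+t2)/2;Kk=(k1+k2)/2
print('thin mid',T,'thick mid',Kk,'len',np.linalg.norm((T-Kk)[:2]),'w',np.linalg.norm(t1-t2),np.linalg.norm(k1-k2),'ang',np.degrees(np.arctan2(*(T-Kk)[:2][::-1])), np.degrees(np.arctan2(*(t1-t2)[:2][::-1])),np.degrees(np.arctan2(*(k1-k2)[:2][::-1])))
```

```text
ros [518.7 -57.8  47. ] deck end [ 582.6 -100.4   46. ] [ 452.9 -103.4   46. ] 129.73469081167153 left [573.8 237.1  57. ]
rack axis dir(-y) [   8.8 -337.5] 1.4935959831016692 end edge 1.3250323401245845
[ 548.7 -129.8    3. ] [ 492.3 -145.6    3. ] [ 578.4 -233.8   25. ] [ 521.4 -252.2   25. ]
thin mid [ 520.5 -137.7    3. ] thick mid [ 549.9 -243.    25. ] len 109.32726101023478 w 58.5713240417186 59.89624362178315 ang 105.59985449194006 15.649782400807636 17.890443552009494
```

```bash
cat >> h.py <<'E'
def togo(x,y,z,yaw=np.radians(91.4)):
    from scipy.spatial.transform import Rotation as Ro
    o=bot.get_obs(); R=Ro.from_euler('xyz',o['tcp_rot']); D=Ro.from_euler('xyz',[np.pi,0,yaw])
    print('t',round(o['time'],2),'pos',o['tool_pos'].round(1),'rot',o['tcp_rot'].round(3),'F',o['contact_force'].round(1),'w',round(o['grip_width'],1))
    print('shift(tool)',R.inv().apply(np.array([x,y,z])-o['tool_pos']).round(1),'turn',(R.inv()*D).as_rotvec().round(3))
E
python3 -m handwheel '[{"dz":-12,"rz":0.146,"claw":32},{"dz":-12,"rz":0.146,"claw":32},{"dz":-12,"rz":0.146,"claw":32},{"dz":-12,"rz":0.146,"claw":32},{"dz":-12,"rz":0.146,"claw":32},{"dz":-12,"rz":0.146,"claw":32},{"dz":-12,"rz":0.146,"claw":32},{"dz":-12,"rz":0.142,"claw":32}]'
python3 -c "
from h import *
togo(527,-290,120)"
```

```text
t 0.1 pos [195.9 486.6 187.4] rot [-3.14  -0.     2.759] F [-0.4  0.9  0.5] w 91.7
shift(tool) [-597.3 -596.6   68.1] turn [-1.000e-03  1.000e-03  1.164e+00]invalid input at $[0]: expected keys claw, dx, dy, dz, rx, ry, rz
```

```bash
python3 -m handwheel '[{"claw":32,"dx":0,"dy":0,"dz":-12,"rx":0,"ry":0,"rz":0.146},{"claw":32,"dx":0,"dy":0,"dz":-12,"rx":0,"ry":0,"rz":0.146},{"claw":32,"dx":0,"dy":0,"dz":-12,"rx":0,"ry":0,"rz":0.146},{"claw":32,"dx":0,"dy":0,"dz":-12,"rx":0,"ry":0,"rz":0.146},{"claw":32,"dx":0,"dy":0,"dz":-12,"rx":0,"ry":0,"rz":0.146},{"claw":32,"dx":0,"dy":0,"dz":-12,"rx":0,"ry":0,"rz":0.146},{"claw":32,"dx":0,"dy":0,"dz":-12,"rx":0,"ry":0,"rz":0.146},{"claw":32,"dx":0,"dy":0,"dz":-12,"rx":0,"ry":0,"rz":0.142}]'
python3 -c "
from h import *
togo(527,-290,120)"
```

```text
time: 0.9
tool_pos: [195.9, 486.8, 284.1]
tcp_rot: [-3.141, 0.001, 1.589]
contact_force: [0.5, 0.3, 0.0]
grip_width: 34.2
t 0.9 pos [195.9 486.8 284.1] rot [-3.141e+00  1.000e-03  1.589e+00] F [0.5 0.3 0. ] w 34.2
shift(tool) [-782.5  317.1  164.6] turn [-0.     0.001 -0.006]
```

```bash
python3 -m handwheel '[{"claw":32,"dx":-39,"dy":22,"dz":0,"rx":0,"ry":0,"rz":0},{"claw":32,"dx":-39,"dy":22,"dz":0,"rx":0,"ry":0,"rz":0},{"claw":32,"dx":-39,"dy":22,"dz":0,"rx":0,"ry":0,"rz":0},{"claw":32,"dx":-39,"dy":22,"dz":0,"rx":0,"ry":0,"rz":0},{"claw":32,"dx":-39,"dy":22,"dz":0,"rx":0,"ry":0,"rz":0},{"claw":32,"dx":-39,"dy":22,"dz":0,"rx":0,"ry":0,"rz":0},{"claw":32,"dx":-39,"dy":22,"dz":0,"rx":0,"ry":0,"rz":0},{"claw":32,"dx":-39,"dy":22,"dz":0,"rx":0,"ry":0,"rz":0},{"claw":32,"dx":-39,"dy":22,"dz":0,"rx":0,"ry":0,"rz":0},{"claw":32,"dx":-39,"dy":22,"dz":0,"rx":0,"ry":0,"rz":0}]'
python3 -c "
from h import *
togo(527,-290,120)"
```

```text
time: 1.9
tool_pos: [425.8, 100.6, 283.9]
tcp_rot: [-3.141, -0.0, 1.595]
contact_force: [0.4, 0.3, 0.1]
grip_width: 32.3
t 1.9 pos [425.8 100.6 283.9] rot [-3.141 -0.     1.595] F [0.4 0.3 0.1] w 32.3
shift(tool) [-393.    91.9  163.8] turn [-0.    -0.    -0.001]
```

```bash
python3 -m handwheel '[{"claw":32,"dx":-44,"dy":10,"dz":0,"rx":0,"ry":0,"rz":0},{"claw":32,"dx":-44,"dy":10,"dz":0,"rx":0,"ry":0,"rz":0},{"claw":32,"dx":-44,"dy":10,"dz":0,"rx":0,"ry":0,"rz":0},{"claw":32,"dx":-44,"dy":10,"dz":0,"rx":0,"ry":0,"rz":0},{"claw":32,"dx":-44,"dy":10,"dz":0,"rx":0,"ry":0,"rz":0},{"claw":32,"dx":-44,"dy":10,"dz":15,"rx":0,"ry":0,"rz":0},{"claw":32,"dx":-44,"dy":10,"dz":20,"rx":0,"ry":0,"rz":0},{"claw":32,"dx":-44,"dy":11,"dz":20,"rx":0,"ry":0,"rz":0},{"claw":32,"dx":-41,"dy":11,"dz":25,"rx":0,"ry":0,"rz":0},{"claw":32,"dx":0,"dy":0,"dz":30,"rx":0,"ry":0,"rz":0}]'
python3 -c "
from h import *
togo(527,-290,9)
snap('top','t2'); crop('t2',280,160,440,280,5,'c2')"
```

```text
time: 2.9
tool_pos: [527.2, -293.5, 172.1]
tcp_rot: [3.141, 0.002, 1.591]
contact_force: [0.3, 0.5, 0.4]
grip_width: 32.3
t 2.9 pos [ 527.2 -293.5  172.1] rot [3.141e+00 2.000e-03 1.591e+00] F [0.3 0.5 0.4] w 32.3
shift(tool) [  3.8  -0.3 163.1] turn [ 0.001  0.002 -0.005]
```

View pics/c2.png

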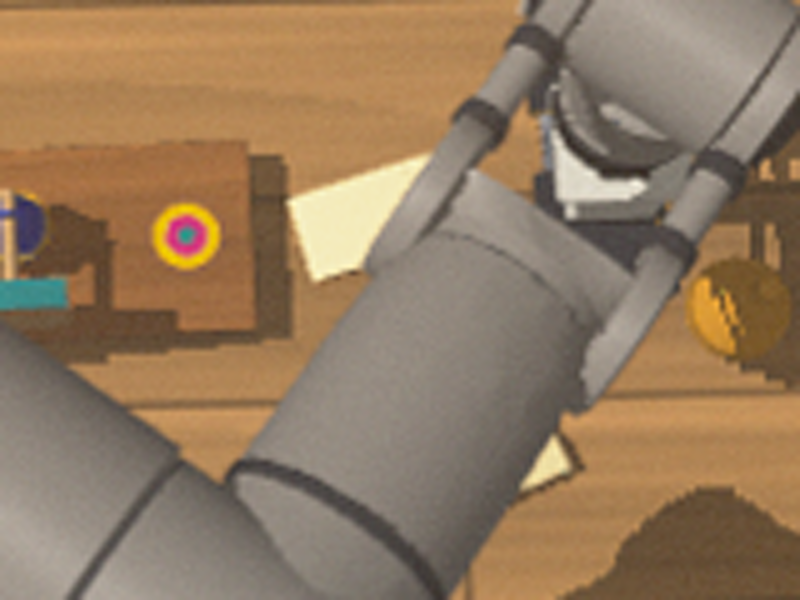

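Run:
```python
from h import *
c=load('top0'); print('rattle',at(c,428,222,50),'candle',at(c,423,173,60))
s=load('scene0'); print('rattle foot',at(s,204,216,3),'candle foot',at(s,192,253,5))
togo(527,-274,9)
```

```text
rattle [ 460.  -427.8   50. ] candle [ 626.6 -419.    60. ]
rattle foot [ 476.8 -431.2    3. ] candle foot [ 641.8 -421.9    5. ]
t 2.95 pos [ 524.3 -289.1  166.2] rot [-3.134 -0.006  1.592] F [-1.4  1.5 -4.3] w 31.8
shift(tool) [ 14.2   4.3 157.3] turn [-0.008 -0.006 -0.004]
```

```bash
python3 -m handwheel '[{"claw":32,"dx":7,"dy":0,"dz":35,"rx":0,"ry":0,"rz":0},{"claw":32,"dx":7,"dy":0,"dz":40,"rx":0,"ry":0,"rz":0},{"claw":32,"dx":4,"dy":0,"dz":35,"rx":0,"ry":0,"rz":0},{"claw":32,"dx":0,"dy":0,"dz":22,"rx":0,"ry":0,"rz":0},{"claw":32,"dx":0,"dy":0,"dz":12,"rx":0,"ry":0,"rz":0},{"claw":32,"dx":0,"dy":0,"dz":6,"rx":0,"ry":0,"rz":0},{"claw":32,"dx":0,"dy":0,"dz":0,"rx":0,"ry":0,"rz":0},{"claw":32,"dx":0,"dy":0,"dz":0,"rx":0,"ry":0,"rz":0}]'
python3 -c "
from h import *
togo(527,-274,7)"
```

```text
time: 3.75
tool_pos: [527.1, -270.7, 25.3]
tcp_rot: [3.14, 0.001, 1.595]
contact_force: [0.4, -0.1, 0.5]
grip_width: 32.3
t 3.75 pos [ 527.1 -270.7   25.3] rot [3.140e+00 1.000e-03 1.595e+00] F [ 0.4 -0.1  0.5] w 32.3
shift(tool) [-3.3 -0.2 18.3] turn [ 0.002  0.001 -0.   ]
```

```bash
python3 -m handwheel '[{"claw":32,"dx":-2,"dy":7,"dz":6,"rx":0,"ry":0,"rz":0},{"claw":32,"dx":0,"dy":7,"dz":6,"rx":0,"ry":0,"rz":0},{"claw":32,"dx":0,"dy":0,"dz":6,"rx":0,"ry":0,"rz":0},{"claw":32,"dx":4,"dy":0,"dz":0,"rx":0,"ry":0,"rz":0},{"claw":32,"dx":6,"dy":0,"dz":0,"rx":0,"ry":0,"rz":0},{"claw":32,"dx":6,"dy":0,"dz":0,"rx":0,"ry":0,"rz":0},{"claw":32,"dx":6,"dy":0,"dz":0,"rx":0,"ry":0,"rz":0},{"claw":32,"dx":6,"dy":0,"dz":0,"rx":0,"ry":0,"rz":0},{"claw":32,"dx":6,"dy":0,"dz":0,"rx":0,"ry":0,"rz":0},{"claw":32,"dx":4,"dy":0,"dz":0,"rx":0,"ry":0,"rz":0}]'
python3 -c "
from h import *
togo(541,-240,7)
snap('top','t3'); snap('scene','s3')
a=load('t3')['frame'][160:280,280:440,::-1]; b=load('s3')['frame'][180:280,220:380,::-1]
cv2.imwrite('pics/c3.png',cv2.resize(np.vstack([a,b]),None,fx=4 if 0 else 2.7,fy=2.7,interpolation=cv2.INTER_CUBIC))"
```

```text
time: 4.75
tool_pos: [539.5, -233.2, 6.1]
tcp_rot: [3.141, -0.0, 1.595]
contact_force: [0.1, 0.4, 0.1]
grip_width: 31.9
t 4.75 pos [ 539.5 -233.2    6.1] rot [ 3.141 -0.     1.595] F [0.1 0.4 0.1] w 31.9
shift(tool) [-6.8  1.3 -0.9] turn [ 0. -0. -0.]
```

View pics/c3.png

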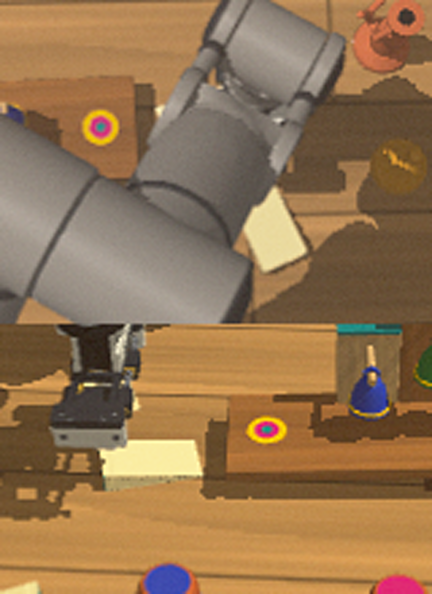

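The scene view shows the wedge ahead of the fingers: thin-edge corners at crop (193,441) and (203,472), near top edge running from (105,478). It looks nearly aligned; I'll compute.

Run:
```python
from h import *
c=load('s3')
def P(x,y,z): return at(c,220+x/2.7,180+(y-324)/2.7,z)
a,b,k=P(193,441,3),P(203,472,3),P(105,478,25)
print(a,b,k,'thin',(a+b)/2,np.degrees(np.arctan2(*(b-a)[:2][::-1])),'side',np.degrees(np.arctan2(*(b-k)[:2][::-1])))
c0=load('scene0'); print('ros check',at(c0,319,219,47))
# expected projection of aligned wedge touching fingers
crop('s3',235,210,315,250,10,'c4')
print(proj(c,(519,-102,47)))
```

```text
[ 498.5 -143.     3. ] [ 549.4 -126.5    3. ] [ 586.1 -230.3   25. ] thin [ 523.95 -134.75    3.  ] 17.960881087519308 side 109.47178883412727
ros check [522.9 -54.9  47. ]
(np.float64(303.6), np.float64(217.7))
```

View pics/c4.png

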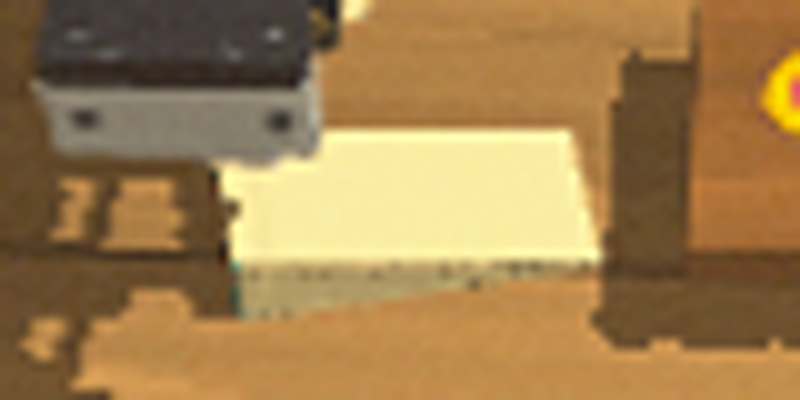

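Run:
```python
from h import *
c=load('s3'); P=lambda x,y,z: at(c,235+x/10,210+y/10,z)
a,b,k,kb=P(570,130,3),P(601,263,3),P(235,262,25),P(240,318,0)
ang=lambda p,q:np.degrees(np.arctan2(*(q-p)[:2][::-1])).round(1)
print(a,b,k,kb,'thin',(a+b)/2,ang(a,b),'side',ang(k,b),ang(kb,b))
k2=P(218,165,25);print(k2,ang(k2,k))
```

```text
[ 496.8 -141.5    3. ] [ 555.8 -126.2    3. ] [ 582.7 -232.1   25. ] [ 581.4 -233.3    0. ] thin [ 526.3  -133.85    3.  ] 14.5 side 104.3 103.4
[ 541.2 -244.1   25. ] 16.1
```

Run:
```python
from h import *
ims=[load(t)['frame'][205:255,235:315,::-1] for t in('scene0','s3')]
cv2.imwrite('pics/c5.png',cv2.resize(np.vstack(ims),None,fx=6,fy=6,interpolation=cv2.INTER_CUBIC))
```

```text
(no output)
```

View pics/c5.png

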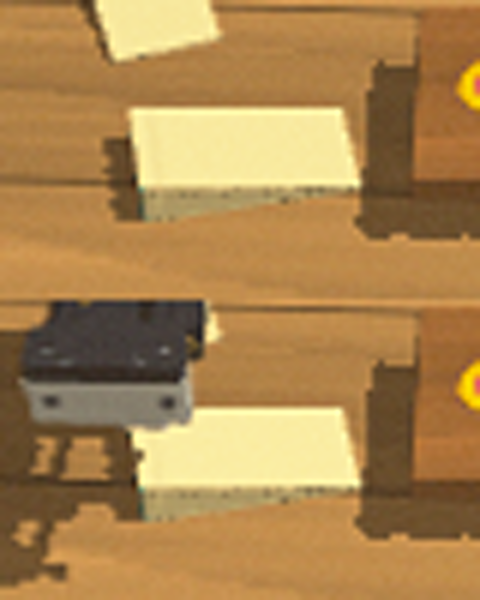

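Run:
```python
from h import *
c=load('scene0'); P=lambda x,y,z: at(c,235+x/6,205+y/6,z)
for q in((130,107,25),(142,188,25),(345,107,3),(360,188,3),(144,220,0)): print(P(*q))
t=load('top0'); 
for p in ((521,-252,25),(578,-234,25),(548,-130,3)): print(proj(c,p),proj(t,p))
togo(539,-233,6)
c=load('s3')
for x in(492,520,539,560,586): print(proj(c,(x,-233,6)),proj(c,(x,-233,70)))
```

```text
[ 524.8 -247.3   25. ]
[ 583.2 -231.5   25. ]
[ 496. -140.    3.]
[ 556.  -126.5    3. ]
[ 580.8 -233.4    0. ]
(np.float64(255.4), np.float64(222.0)) (np.float64(374.2), np.float64(206.4))
(np.float64(258.1), np.float64(235.1)) (np.float64(368.3), np.float64(190.1))
(np.float64(294.1), np.float64(234.5)) (np.float64(338.1), np.float64(200.4))
t 4.85 pos [ 539.5 -233.3    6.1] rot [-3.142 -0.     1.595] F [ 0.2 -0.1 -0. ] w 31.9
shift(tool) [ 0.3 -0.5  0.1] turn [-0. -0.  0.]
(np.float64(263.5), np.float64(220.4)) (np.float64(261.5), np.float64(205.0))
(np.float64(262.1), np.float64(226.4)) (np.float64(260.1), np.float64(210.9))
(np.float64(261.1), np.float64(230.6)) (np.float64(259.1), np.float64(215.1))
(np.float64(260.0), np.float64(235.4)) (np.float64(257.9), np.float64(219.8))
(np.float64(258.7), np.float64(241.5)) (np.float64(256.4), np.float64(225.9))
```

Run:
```python
from h import *
c=snap('scene','s4')
for x in(577,634):
  for z in(72,90,112,140):
    print(x,z,proj(c,(x,-270.5,z)),proj(c,(x,-195.5,z)))
crop('s4',215,150,315,260,5.4,'c6')
```

```text
577 72 (np.float64(244.2), np.float64(222.9)) (np.float64(269.7), np.float64(223.7))
577 90 (np.float64(243.4), np.float64(218.3)) (np.float64(269.1), np.float64(219.1))
577 112 (np.float64(242.4), np.float64(212.5)) (np.float64(268.5), np.float64(213.3))
577 140 (np.float64(241.2), np.float64(205.0)) (np.float64(267.7), np.float64(205.8))
634 72 (np.float64(240.3), np.float64(236.6)) (np.float64(266.8), np.float64(237.5))
634 90 (np.float64(239.5), np.float64(232.0)) (np.float64(266.2), np.float64(232.9))
634 112 (np.float64(238.4), np.float64(226.2)) (np.float64(265.5), np.float64(227.1))
634 140 (np.float64(237.0), np.float64(218.6)) (np.float64(264.6), np.float64(219.5))
```

View pics/c6.png

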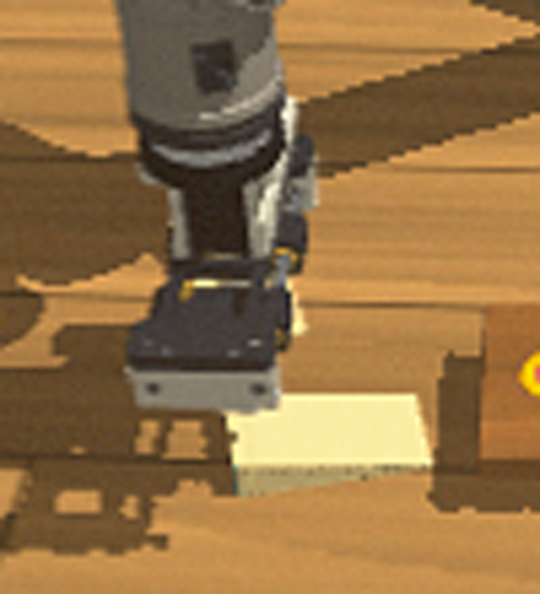

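Run:
```python
from h import *
c=load('scene0')
y=np.array([0.374,0.928])
for z in(188,228):
  for s in(-55,0,55): print(z,s,proj(c,(196+s*y[0],487+s*y[1],z)))
crop('scene0',440,60,560,150,6,'c7')
```

```text
188 -55 (np.float64(465.3), np.float64(125.2))
188 0 (np.float64(481.6), np.float64(128.6))
188 55 (np.float64(498.2), np.float64(132.1))
228 -55 (np.float64(467.9), np.float64(114.8))
228 0 (np.float64(484.5), np.float64(118.1))
228 55 (np.float64(501.5), np.float64(121.5))
```

View pics/c7.png

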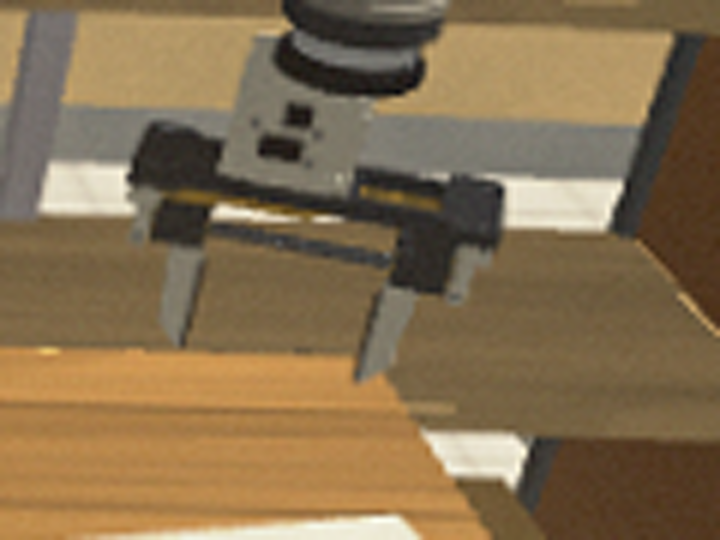

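The wedge hasn't moved, and the pictures put the fingertips about 35 mm higher than the reported z (or offset in x). I'll back off behind the wedge and feel for the table gently.

```bash
python3 -m handwheel '[{"claw":32,"dx":-20,"dy":0,"dz":0,"rx":0,"ry":0,"rz":0},{"claw":32,"dx":-20,"dy":0,"dz":0,"rx":0,"ry":0,"rz":0},{"claw":32,"dx":0,"dy":0,"dz":0,"rx":0,"ry":0,"rz":0},{"claw":32,"dx":0,"dy":0,"dz":2,"rx":0,"ry":0,"rz":0},{"claw":32,"dx":0,"dy":0,"dz":2,"rx":0,"ry":0,"rz":0},{"claw":32,"dx":0,"dy":0,"dz":2,"rx":0,"ry":0,"rz":0},{"claw":32,"dx":0,"dy":0,"dz":0,"rx":0,"ry":0,"rz":0}]'
python3 -m handwheel '[{"claw":32,"dx":0,"dy":0,"dz":2,"rx":0,"ry":0,"rz":0},{"claw":32,"dx":0,"dy":0,"dz":0,"rx":0,"ry":0,"rz":0}]'
```

```text
time: 5.6
tool_pos: [540.2, -273.4, -0.4]
tcp_rot: [-3.141, -0.001, 1.595]
contact_force: [0.3, -0.8, -0.8]
grip_width: 31.8
time: 5.8
tool_pos: [540.4, -273.6, -2.2]
tcp_rot: [-3.141, -0.0, 1.595]
contact_force: [0.2, -0.1, -0.2]
grip_width: 32.0
```

```bash
python3 -m handwheel '[{"claw":32,"dx":0,"dy":0,"dz":5,"rx":0,"ry":0,"rz":0},{"claw":32,"dx":0,"dy":0,"dz":5,"rx":0,"ry":0,"rz":0},{"claw":32,"dx":0,"dy":0,"dz":5,"rx":0,"ry":0,"rz":0},{"claw":32,"dx":0,"dy":0,"dz":3,"rx":0,"ry":0,"rz":0},{"claw":32,"dx":0,"dy":0,"dz":0,"rx":0,"ry":0,"rz":0}]'
python3 -c "
from h import *
togo(541,-273,-20)
snap('scene','s5'); snap('top','t5')
a=load('t5')['frame'][160:260,320:440,::-1]; b=load('s5')['frame'][160:260,205:325,::-1]
cv2.imwrite('pics/c8.png',cv2.resize(np.hstack([a,b]),None,fx=3.3,fy=3.3,interpolation=cv2.INTER_CUBIC))"
```

```text
time: 6.3
tool_pos: [540.1, -273.7, -20.7]
tcp_rot: [-3.141, -0.001, 1.595]
contact_force: [-0.1, 1.2, -0.4]
grip_width: 32.2
t 6.3 pos [ 540.1 -273.7  -20.7] rot [-3.141e+00 -1.000e-03  1.595e+00] F [-0.1  1.2 -0.4] w 32.2
shift(tool) [ 0.6  0.9 -0.7] turn [-0.001 -0.001 -0.   ]
```

View pics/c8.png

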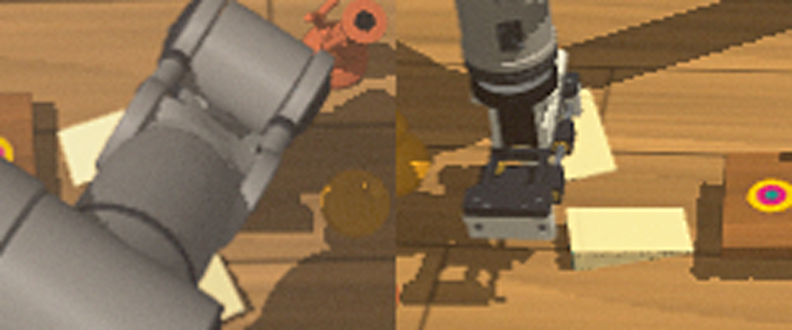

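The gripper still hovers, with its shadow detached and no contact at reported z = -20.7. The reported z is biased, so I'll keep feeling downward.

```bash
python3 -m handwheel '[{"claw":32,"dx":0,"dy":0,"dz":3,"rx":0,"ry":0,"rz":0},{"claw":32,"dx":0,"dy":0,"dz":2,"rx":0,"ry":0,"rz":0},{"claw":32,"dx":0,"dy":0,"dz":0,"rx":0,"ry":0,"rz":0}]'
python3 -m handwheel '[{"claw":32,"dx":0,"dy":0,"dz":2,"rx":0,"ry":0,"rz":0},{"claw":32,"dx":0,"dy":0,"dz":2,"rx":0,"ry":0,"rz":0},{"claw":32,"dx":0,"dy":0,"dz":0,"rx":0,"ry":0,"rz":0}]'
```

```text
time: 6.7
tool_pos: [540.3, -273.8, -25.3]
tcp_rot: [-3.141, -0.0, 1.595]
contact_force: [0.1, -0.5, -0.1]
grip_width: 31.9
time: 7.0
tool_pos: [540.3, -273.8, -29.4]
tcp_rot: [-3.141, -0.0, 1.595]
contact_force: [-0.2, -0.1, 0.1]
grip_width: 32.1
```

```bash
python3 -m handwheel '[{"claw":32,"dx":0,"dy":0,"dz":2,"rx":0,"ry":0,"rz":0},{"claw":32,"dx":0,"dy":0,"dz":0,"rx":0,"ry":0,"rz":0}]'
```

```text
time: 7.2
tool_pos: [540.3, -273.8, -31.3]
tcp_rot: [-3.141, -0.0, 1.595]
contact_force: [0.9, -0.6, 0.1]
grip_width: 32.2
```

```bash
python3 -m handwheel '[{"claw":32,"dx":0,"dy":0,"dz":2,"rx":0,"ry":0,"rz":0},{"claw":32,"dx":0,"dy":0,"dz":0,"rx":0,"ry":0,"rz":0}]'; python3 -m handwheel '[{"claw":32,"dx":0,"dy":0,"dz":2,"rx":0,"ry":0,"rz":0},{"claw":32,"dx":0,"dy":0,"dz":0,"rx":0,"ry":0,"rz":0}]'
python3 -c "
from h import *
snap('scene','s6'); crop('s6',215,170,315,260,6,'c9')
c=load('s6')
for z in (0,35):
  for x in (564,514): print(z,x,proj(c,(x,-273.8,z)))"
```

```text
time: 7.4
tool_pos: [540.3, -273.8, -33.3]
tcp_rot: [-3.141, -0.0, 1.595]
contact_force: [0.7, -0.9, 1.3]
grip_width: 31.7
time: 7.6
tool_pos: [540.3, -273.8, -35.3]
tcp_rot: [-3.141, -0.0, 1.595]
contact_force: [0.3, -0.0, 0.1]
grip_width: 32.2
0 564 (np.float64(246.8), np.float64(237.3))
0 514 (np.float64(249.7), np.float64(226.1))
35 564 (np.float64(245.4), np.float64(229.0))
35 514 (np.float64(248.5), np.float64(217.8))
```

View pics/c9.png

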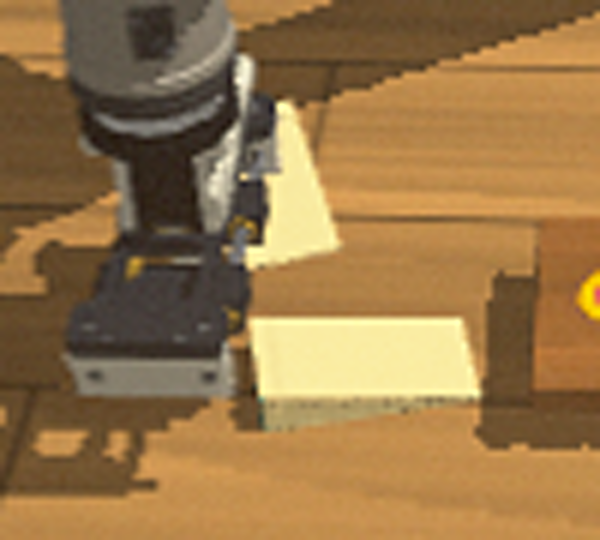

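True tip height is now about 5 mm (z bias ≈ -40 mm), with the near body edge at v≈236. The wedge is still at its start. Now the push.

```bash
python3 -m handwheel '[{"claw":32,"dx":5,"dy":0,"dz":0,"rx":0,"ry":0,"rz":0},{"claw":32,"dx":5,"dy":0,"dz":0,"rx":0,"ry":0,"rz":0},{"claw":32,"dx":5,"dy":0,"dz":0,"rx":0,"ry":0,"rz":0},{"claw":32,"dx":5,"dy":0,"dz":0,"rx":0,"ry":0,"rz":0},{"claw":32,"dx":5,"dy":0,"dz":0,"rx":0,"ry":0,"rz":0},{"claw":32,"dx":5,"dy":0,"dz":0,"rx":0,"ry":0,"rz":0}]';python3 -m handwheel '[{"claw":32,"dx":5,"dy":0,"dz":0,"rx":0,"ry":0,"rz":0},{"claw":32,"dx":5,"dy":0,"dz":0,"rx":0,"ry":0,"rz":0},{"claw":32,"dx":4,"dy":0,"dz":0,"rx":0,"ry":0,"rz":0}]'
python3 -c "
from h import *
snap('scene','s7'); crop('s7',225,190,325,260,7,'c10')"
```

```text
time: 8.25
tool_pos: [539.7, -243.4, -35.0]
tcp_rot: [3.142, -0.0, 1.595]
contact_force: [-0.3, -1.0, 0.1]
grip_width: 32.3
time: 8.55
tool_pos: [539.4, -229.5, -35.0]
tcp_rot: [3.142, -0.0, 1.595]
contact_force: [1.4, 0.1, 0.5]
grip_width: 32.3
```

View pics/c10.png

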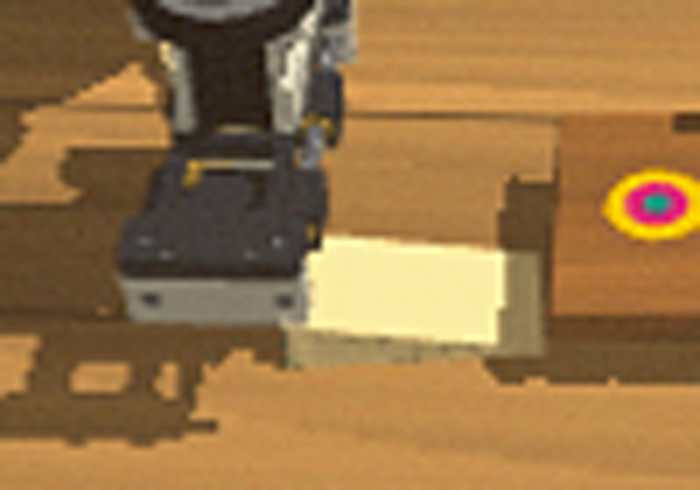

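The wedge has moved and turned: thin-edge corners at crop (540,252) and (545,352), thick near corner at (286,333) top and (290,366) bottom. That makes 12 pictures viewed, two past the 10-picture budget, so from here on I'll use numbers only.

Run:
```python
from h import *
c=load('s7'); P=lambda x,y,z: at(c,225+x/7,190+y/7,z)
ang=lambda p,q:np.degrees(np.arctan2(*(q-p)[:2][::-1])).round(1)
a,b,k,kb,f=P(540,252,3),P(545,352,3),P(286,333,25),P(290,366,0),P(320,236,23)
print(a,b,k,kb,'thin',(a+b)/2,ang(a,b),'side',ang(k,b),ang(kb,b),'far',ang(f,a))
print('ros',at(c,225+656/7,190+203/7,47), 'deck end near',at(c,225+553/7,190+315/7,46),'far',at(c,225+556/7,190+118/7,46))
```

```text
[ 509.2 -108.4    3. ] [ 571.7 -101.3    3. ] [ 587.4 -209.3   25. ] [ 582.3 -210.5    0. ] thin [ 540.45 -104.85    3.  ] 6.5 side 98.3 95.5 far 99.2
ros [522.9 -55.7  47. ] deck end near [592.7 -95.1  46. ] far [ 467.1 -103.2   46. ]
```

```bash
python3 -m handwheel '[{"claw":32,"dx":-5,"dy":0,"dz":0,"rx":0,"ry":0,"rz":0},{"claw":0,"dx":0,"dy":0,"dz":-30,"rx":0,"ry":0,"rz":0},{"claw":0,"dx":0,"dy":10,"dz":-30,"rx":0,"ry":0,"rz":0},{"claw":0,"dx":18,"dy":20,"dz":0,"rx":0,"ry":0,"rz":0},{"claw":0,"dx":20,"dy":20,"dz":0,"rx":0,"ry":0,"rz":0},{"claw":0,"dx":20,"dy":20,"dz":0,"rx":0,"ry":0,"rz":0},{"claw":0,"dx":0,"dy":0,"dz":0,"rx":0,"ry":0,"rz":0},{"claw":0,"dx":0,"dy":0,"dz":0,"rx":0,"ry":0,"rz":0}]'
python3 -c "
from h import *
togo(608,-178,-35)"
```

```text
time: 9.4
tool_pos: [608.0, -175.3, 24.8]
tcp_rot: [-3.141, 0.0, 1.596]
contact_force: [-0.3, 0.9, 0.3]
grip_width: 0.4
t 9.4 pos [ 608.  -175.3   24.8] rot [-3.141  0.     1.596] F [-0.3  0.9  0.3] w 0.4
shift(tool) [-2.7 -0.1 59.8] turn [-0.     0.     0.001]
```

```bash
python3 -m handwheel '[{"claw":0,"dx":-3,"dy":0,"dz":25,"rx":0,"ry":0,"rz":0},{"claw":0,"dx":0,"dy":0,"dz":20,"rx":0,"ry":0,"rz":0},{"claw":0,"dx":0,"dy":0,"dz":8,"rx":0,"ry":0,"rz":0},{"claw":0,"dx":0,"dy":0,"dz":4,"rx":0,"ry":0,"rz":0},{"claw":0,"dx":0,"dy":0,"dz":0,"rx":0,"ry":0,"rz":0}]'
python3 -m handwheel '[{"claw":0,"dx":0,"dy":-5,"dz":0,"rx":0,"ry":0,"rz":0},{"claw":0,"dx":0,"dy":-5,"dz":0,"rx":0,"ry":0,"rz":0},{"claw":0,"dx":0,"dy":-5,"dz":0,"rx":0,"ry":0,"rz":0},{"claw":0,"dx":0,"dy":-5,"dz":0,"rx":0,"ry":0,"rz":0},{"claw":0,"dx":0,"dy":-5,"dz":0,"rx":0,"ry":0,"rz":0},{"claw":0,"dx":0,"dy":-5,"dz":0,"rx":0,"ry":0,"rz":0},{"claw":0,"dx":0,"dy":-5,"dz":0,"rx":0,"ry":0,"rz":0},{"claw":0,"dx":0,"dy":0,"dz":0,"rx":0,"ry":0,"rz":0}]'
python3 -m handwheel '[{"claw":0,"dx":0,"dy":8,"dz":0,"rx":0,"ry":0,"rz":0},{"claw":0,"dx":0,"dy":8,"dz":-30,"rx":0,"ry":0,"rz":0},{"claw":32,"dx":-20,"dy":0,"dz":-40,"rx":0,"ry":0,"rz":0},{"claw":32,"dx":-30,"dy":-10,"dz":-10,"rx":0,"ry":0,"rz":0},{"claw":32,"dx":-30,"dy":-20,"dz":0,"rx":0,"ry":0,"rz":0},{"claw":32,"dx":0,"dy":-20,"dz":0,"rx":0,"ry":0,"rz":0},{"claw":32,"dx":0,"dy":0,"dz":0,"rx":0,"ry":0,"rz":0}]'
python3 - <<'E'
from h import *
togo(524,-240,-35)
c=snap('scene','s8')
f=c['frame'][195:255,225:330].astype(int)
m=((f.min(2)>110)&(f[:,:,2]>0.55*f[:,:,0])).astype(np.uint8)  # pale
n,l,st,ce=cv2.connectedComponentsWithStats(m)
for i in range(1,n):
    if st[i,4]>60: 
        q=cv2.approxPolyDP(cv2.findContours((l==i).astype(np.uint8),0,2)[0][0],3,True)[:,0]+[225,195]
        print(st[i].tolist(),q.tolist(),[at(c,u,v,14)[:2].tolist() for u,v in q])
# coarse print of mask
for r in m[15:55]: print(''.join('#' if x else '.' for x in r))
E
```

```text
time: 9.9
tool_pos: [608.0, -178.9, -31.9]
tcp_rot: [-3.141, -0.0, 1.594]
contact_force: [-0.1, -0.5, 0.8]
grip_width: 0.7
time: 10.7
tool_pos: [572.6, -179.2, -31.8]
tcp_rot: [-3.141, -0.0, 1.595]
contact_force: [1.0, -0.1, 1.7]
grip_width: 0.6
time: 11.4
tool_pos: [539.3, -260.5, 47.7]
tcp_rot: [-3.14, -0.001, 1.593]
contact_force: [0.4, 0.1, -0.8]
grip_width: 31.0
t 11.4 pos [ 539.3 -260.5   47.7] rot [-3.140e+00 -1.000e-03  1.593e+00] F [ 0.4  0.1 -0.8] w 31.0
shift(tool) [ 20.7 -14.7  82.7] turn [-0.002 -0.001 -0.003]
[2, 0, 44, 21, 299] [[270, 211], [265, 195], [259, 195], [252, 207], [227, 207], [252, 207], [251, 215]] [[455.0, -216.6], [373.4, -245.4], [374.3, -265.8], [437.8, -278.6], [441.4, -361.2], [437.8, -278.6], [477.1, -274.8]]
[42, 23, 31, 19, 398] [[270, 218], [267, 230], [295, 236], [296, 223]] [[488.6, -211.8], [543.6, -213.3], [565.6, -125.1], [508.1, -127.4]]
.............................#################...........................................................
....#...#......#..#.........##################......................................................
[... 3333 characters left out ...]
................................................................
.........................................................................................................
.........................................................................................................
.........................................................................................................
.........................................................................................................
.........................................................................................................
.........................................................................................................
```

```bash
cat > fit.py <<'E'
from h import *
from scipy.optimize import least_squares
def wedge(x,y,h):
    d=np.array([np.cos(h),np.sin(h)]); n=np.array([d[1],-d[0]]) # n: +x side
    C=np.array([x,y]); return [np.r_[C+55*d*s+30*n*t,z] for s,t,z in((-1,1,25),(1,1,3),(1,-1,3),(-1,-1,25))]
def fitlines(c,near,far,back):
    # near/far/back : lists of pixels on top near edge, far edge, thick top edge
    def res(p):
        W=[np.array(proj(c,q)) for q in wedge(p[0],p[1],p[2])]; r=[]
        for pts,(a,b) in((near,(0,1)),(far,(3,2)),(back,(0,3))):
            A,B=W[a],W[b]; t=(B-A)/np.linalg.norm(B-A)
            r+=[t[0]*(v-A[1])-t[1]*(u-A[0]) for u,v in pts]
        return r
    s=least_squares(res,[525,-160,1.5],diff_step=1e-3,x_scale=[10,10,.1]); return s.x[0],s.x[1],np.degrees(s.x[2]),np.abs(s.fun).max()
E
python3 - <<'E'
from fit import *
c=load('s8')
# rows in the mask: r0=210, c0=225
near=[(270,230.8),(274.5,232),(279.5,233),(284.5,234),(288.5,235)]
far=[(274.5,218),(279.5,219),(284.5,220),(289,221),(293.5,222)]
back=[(269.6,218.5),(268.6,222),(267.6,226),(266.8,229.5)]
r=fitlines(c,near,far,back); print(r)
print([p.round(1).tolist() for p in wedge(r[0],r[1],np.radians(r[2]))])
E
```

```text
(np.float64(529.0951065094689), np.float64(-156.04275171285923), np.float64(86.55890010292708), np.float64(0.3080139682647284))
[[555.7, -212.7, 25.0], [562.3, -102.9, 3.0], [502.5, -99.3, 3.0], [495.8, -209.1, 25.0]]
```

```bash
python3 -m handwheel '[{"claw":22,"dx":0,"dy":-15,"dz":30,"rx":0,"ry":0,"rz":0},{"claw":22,"dx":0,"dy":0,"dz":30,"rx":0,"ry":0,"rz":0},{"claw":22,"dx":0,"dy":0,"dz":15,"rx":0,"ry":0,"rz":0},{"claw":22,"dx":0,"dy":0,"dz":6,"rx":0,"ry":0,"rz":0},{"claw":22,"dx":0,"dy":0,"dz":0,"rx":0,"ry":0,"rz":0},{"claw":22,"dx":15,"dy":0,"dz":0,"rx":0,"ry":0,"rz":0},{"claw":22,"dx":12,"dy":0,"dz":0,"rx":0,"ry":0,"rz":0},{"claw":22,"dx":5,"dy":0,"dz":0,"rx":0,"ry":0,"rz":0},{"claw":22,"dx":5,"dy":0,"dz":0,"rx":0,"ry":0,"rz":0},{"claw":22,"dx":5,"dy":0,"dz":0,"rx":0,"ry":0,"rz":0}]'
python3 -m handwheel '[{"claw":22,"dx":5,"dy":0,"dz":0,"rx":0,"ry":0,"rz":0},{"claw":22,"dx":5,"dy":0,"dz":0,"rx":0,"ry":0,"rz":0},{"claw":22,"dx":0,"dy":0,"dz":0,"rx":0,"ry":0,"rz":0}]'
python3 - <<'E'
from h import *
c=snap('scene','s9')
f=c['frame'][195:255,225:330].astype(int)
m=((f.min(2)>110)&(f[:,:,2]>0.55*f[:,:,0]))
for i,r in enumerate(m[15:48]): print(210+i,''.join('#' if x else '.' for x in r))
g=f[:,60:]; print(f[32,60:100].tolist())
E
```

```text
time: 12.45
tool_pos: [525.7, -218.0, -32.4]
tcp_rot: [3.14, 0.001, 1.595]
contact_force: [0.6, -0.8, -0.0]
grip_width: 22.0
time: 12.75
tool_pos: [524.7, -207.6, -33.0]
tcp_rot: [-3.141, -0.0, 1.595]
contact_force: [0.2, -0.4, -0.5]
grip_width: 22.1
210 .........................................................................................................
211 .........................................................................................................
212 .........................................................................................................
213 .........................................................................................................
214 .........................................................................................................
215 .........................................................................................................
216 .........................................................................................................
217 ...........................................................................
[... 2733 characters left out ...]
...............................................
[[250, 238, 166], [250, 238, 165], [249, 235, 160], [250, 235, 162], [249, 236, 162], [249, 237, 163], [250, 238, 166], [250, 237, 163], [250, 236, 160], [250, 237, 162], [250, 238, 163], [251, 239, 165], [255, 244, 169], [173, 151, 98], [143, 123, 82], [145, 128, 83], [148, 126, 88], [146, 130, 85], [119, 96, 66], [160, 103, 48], [162, 104, 51], [164, 105, 53], [165, 109, 57], [165, 108, 55], [162, 102, 50], [166, 109, 55], [172, 115, 59], [171, 110, 54], [169, 108, 51], [171, 112, 57], [174, 114, 59], [175, 115, 59], [170, 113, 56], [172, 115, 58], [171, 112, 54], [173, 114, 60], [172, 110, 58], [173, 109, 53], [171, 115, 55], [176, 114, 58]]
```

Run:
```python
from fit import *
c=load('s9')
near=[(283,232),(290,233),(296,234)]; far=[(280.5,219),(287,220),(293,221)]
for back in ([],):
    def g(h):
        pass
# fix back-mid y at -198 - bias(3) scene frame -> solve x,h
import fit
best=None
for yb in(-198,-195):
    def res(p):
        h=p[1]; cx=p[0]+55*np.cos(h); cy=yb+55*np.sin(h)
        W=[np.array(proj(c,q)) for q in wedge(cx,cy,h)]; r=[]
        for pts,(a,b) in((near,(0,1)),(far,(3,2))):
            A,B=W[a],W[b]; t=(B-A)/np.linalg.norm(B-A); r+=[t[0]*(v-A[1])-t[1]*(u-A[0]) for u,v in pts]
        return r
    s=least_squares(res,[525,1.55],diff_step=1e-3,x_scale=[10,.1]); h=s.x[1]
    print(yb,s.x[0],np.degrees(h),'thin x',s.x[0]+110*np.cos(h),np.abs(s.fun).max())
# lookalike check of the thin end edge in shadow at row 227: col 78 -> u=303
print(at(c,303,227,3))
```

```text
-198 525.3194765752127 89.5622397543169 thin x 526.1599077368192 0.7836607269074567
-195 526.9566505168681 90.03133921949181 thin x 526.8964835377031 0.7788034165416411
[ 513.6 -105.4    3. ]
```

```bash
python3 -m handwheel '[{"claw":22,"dx":4,"dy":0,"dz":0,"rx":0,"ry":0,"rz":0},{"claw":22,"dx":4,"dy":0,"dz":0,"rx":0,"ry":0,"rz":0},{"claw":22,"dx":4,"dy":0,"dz":0,"rx":0,"ry":0,"rz":0},{"claw":22,"dx":4,"dy":0,"dz":0,"rx":0,"ry":0,"rz":0},{"claw":22,"dx":4,"dy":0,"dz":0,"rx":0,"ry":0,"rz":0},{"claw":22,"dx":4,"dy":0,"dz":0,"rx":0,"ry":0,"rz":0},{"claw":22,"dx":4,"dy":0,"dz":0,"rx":0,"ry":0,"rz":0}]'
python3 -m handwheel '[{"claw":22,"dx":4,"dy":0,"dz":0,"rx":0,"ry":0,"rz":0},{"claw":22,"dx":4,"dy":0,"dz":0,"rx":0,"ry":0,"rz":0},{"claw":22,"dx":4,"dy":0,"dz":0,"rx":0,"ry":0,"rz":0}]'
python3 -m handwheel '[{"claw":22,"dx":4,"dy":0,"dz":0,"rx":0,"ry":0,"rz":0},{"claw":22,"dx":4,"dy":0,"dz":0,"rx":0,"ry":0,"rz":0}]'
python3 -m handwheel '[{"claw":22,"dx":3,"dy":0,"dz":0,"rx":0,"ry":0,"rz":0},{"claw":22,"dx":3,"dy":0,"dz":0,"rx":0,"ry":0,"rz":0}]'
```

```text
time: 13.5
tool_pos: [524.1, -179.8, -33.0]
tcp_rot: [-3.142, -0.0, 1.595]
contact_force: [0.2, -0.7, -0.0]
grip_width: 22.2
time: 13.8
tool_pos: [524.3, -168.6, -32.8]
tcp_rot: [3.141, 0.001, 1.595]
contact_force: [0.0, -4.3, -0.4]
grip_width: 21.9
time: 14.0
tool_pos: [523.8, -160.1, -33.0]
tcp_rot: [3.141, 0.0, 1.595]
contact_force: [-0.4, -4.1, -0.3]
grip_width: 22.2
time: 14.2
tool_pos: [523.5, -154.0, -33.0]
tcp_rot: [-3.142, -0.0, 1.595]
contact_force: [0.3, -3.2, 0.2]
grip_width: 22.0
```

```bash
for i in 1; do python3 -m handwheel '[{"claw":22,"dx":2,"dy":0,"dz":0,"rx":0,"ry":0,"rz":0},{"claw":22,"dx":2,"dy":0,"dz":0,"rx":0,"ry":0,"rz":0},{"claw":22,"dx":2,"dy":0,"dz":0,"rx":0,"ry":0,"rz":0}]'; done
python3 -m handwheel '[{"claw":22,"dx":2,"dy":0,"dz":0,"rx":0,"ry":0,"rz":0},{"claw":22,"dx":1,"dy":0,"dz":0,"rx":0,"ry":0,"rz":0}]'
python3 -m handwheel '[{"claw":22,"dx":1,"dy":0,"dz":0,"rx":0,"ry":0,"rz":0},{"claw":22,"dx":1,"dy":0,"dz":0,"rx":0,"ry":0,"rz":0}]'
```

```text
time: 14.5
tool_pos: [523.4, -148.1, -33.1]
tcp_rot: [-3.141, -0.0, 1.595]
contact_force: [1.0, -3.1, -0.6]
grip_width: 22.0
time: 14.7
tool_pos: [523.3, -145.1, -33.0]
tcp_rot: [-3.141, -0.0, 1.595]
contact_force: [0.2, -4.2, -0.8]
grip_width: 22.0
time: 14.9
tool_pos: [523.3, -143.2, -33.0]
tcp_rot: [3.142, -0.0, 1.595]
contact_force: [0.4, -3.7, -0.9]
grip_width: 22.0
```

```bash
python3 -m handwheel '[{"claw":22,"dx":1,"dy":0,"dz":0,"rx":0,"ry":0,"rz":0},{"claw":22,"dx":1,"dy":0,"dz":0,"rx":0,"ry":0,"rz":0}]' | grep -E 'pos|force'
python3 -m handwheel '[{"claw":22,"dx":1,"dy":0,"dz":0,"rx":0,"ry":0,"rz":0}]'| grep -E 'pos|force'
```

```text
tool_pos: [523.4, -141.8, -32.9]
contact_force: [-0.6, -8.3, -2.6]
tool_pos: [523.6, -141.7, -32.9]
contact_force: [-0.5, -12.7, -2.2]
```

```bash
python3 -m handwheel '[{"claw":22,"dx":1,"dy":0,"dz":0,"rx":0,"ry":0,"rz":0}]' | grep -E 'pos|force'
```

```text
tool_pos: [523.7, -141.6, -32.8]
contact_force: [-0.8, -16.8, -2.7]
```

```bash
python3 -m handwheel '[{"claw":22,"dx":1,"dy":0,"dz":0,"rx":0,"ry":0,"rz":0}]' | grep -E 'pos|force'
```

```text
tool_pos: [523.8, -141.5, -32.8]
contact_force: [-1.9, -21.3, -4.2]
```

Force jumps to 21 N with the wedge stopped at the predicted y, so the rack is on its hard stop. I'll back off and go over the rosette.

```bash
python3 -m handwheel '[{"claw":22,"dx":-6,"dy":0,"dz":0,"rx":0,"ry":0,"rz":0},{"claw":22,"dx":-10,"dy":0,"dz":0,"rx":0,"ry":0,"rz":0},{"claw":10,"dx":0,"dy":0,"dz":-40,"rx":0,"ry":0,"rz":0},{"claw":10,"dx":0,"dy":0,"dz":-40,"rx":0,"ry":0,"rz":0},{"claw":10,"dx":10,"dy":0,"dz":-10,"rx":0,"ry":0,"rz":0},{"claw":10,"dx":25,"dy":0,"dz":0,"rx":0,"ry":0,"rz":0},{"claw":10,"dx":30,"dy":0,"dz":0,"rx":0,"ry":0,"rz":0},{"claw":10,"dx":20,"dy":0,"dz":0,"rx":0,"ry":0,"rz":0},{"claw":10,"dx":0,"dy":0,"dz":0,"rx":0,"ry":0,"rz":0}]'
python3 - <<'E'
from h import *
togo(521,-64,20)
from fit import *
for t in('s7',):
    c=load(t)
a=load('s9')['frame'].astype(int); c=snap('scene','s10')
f=c['frame'][205:250,255:320].astype(int)
m=((f.min(2)>75)&(f[:,:,2]>0.5*f[:,:,0]))
for i,r in enumerate(m): print(205+i,''.join('#' if x else '.' for x in r))
E
```

```text
time: 16.3
tool_pos: [520.6, -66.5, 56.5]
tcp_rot: [-3.14, -0.002, 1.598]
contact_force: [-0.5, -1.2, 0.4]
grip_width: 10.3
t 16.3 pos [520.6 -66.5  56.5] rot [-3.140e+00 -2.000e-03  1.598e+00] F [-0.5 -1.2  0.4] w 10.3
shift(tool) [ 2.5  0.5 36.5] turn [-0.002 -0.002  0.002]
205 ##############...............................###..###############
206 #############.#..............................####################
207 ###############..............................####################
208 ################.............................####################
209 ################.................................................
210 ################.................................................
211 #################................................................
212 #############....................................................
213 #########........................................................
214 ####.............................................................
215 .................................................................
216 .................................................
[... 1626 characters left out ...]

240 .................................................................
241 .................................................................
242 .................................................................
243 .................................................................
244 .................................................................
245 .................................................................
246 .................................................................
247 .................................................................
248 .................................................................
249 .................................................................
```

```bash
python3 -m handwheel '[{"claw":10,"dx":2,"dy":0,"dz":20,"rx":0,"ry":0,"rz":0},{"claw":10,"dx":0,"dy":0,"dz":12,"rx":0,"ry":0,"rz":0},{"claw":10,"dx":0,"dy":0,"dz":5,"rx":0,"ry":0,"rz":0},{"claw":10,"dx":0,"dy":0,"dz":0,"rx":0,"ry":0,"rz":0}]' | grep -E 'pos|force'
python3 -m handwheel '[{"claw":10,"dx":0,"dy":0,"dz":2,"rx":0,"ry":0,"rz":0},{"claw":10,"dx":0,"dy":0,"dz":2,"rx":0,"ry":0,"rz":0}]' | grep -E 'pos|force'
```

```text
tool_pos: [520.9, -67.7, 19.1]
contact_force: [0.0, 0.6, 0.8]
tool_pos: [522.0, -67.7, 16.4]
contact_force: [0.7, -0.8, 0.6]
```

```bash
python3 -m handwheel '[{"claw":10,"dx":0,"dy":0,"dz":2,"rx":0,"ry":0,"rz":0}]' | grep -E 'pos|force'
```

```text
tool_pos: [521.8, -67.5, 14.3]
contact_force: [-0.3, -0.9, -0.4]
```

```bash
python3 -m handwheel '[{"claw":10,"dx":0,"dy":0,"dz":1.5,"rx":0,"ry":0,"rz":0},{"claw":10,"dx":0,"dy":0,"dz":0,"rx":0,"ry":0,"rz":0}]' | grep -E 'pos|force'
```

```text
tool_pos: [521.8, -67.5, 13.5]
contact_force: [-3.0, -0.2, 7.9]
```

```bash
python3 -m handwheel '[{"claw":10,"dx":0,"dy":0,"dz":1.5,"rx":0,"ry":0,"rz":0},{"claw":10,"dx":0,"dy":0,"dz":0,"rx":0,"ry":0,"rz":0}]' | grep -E 'pos|force'
```

```text
tool_pos: [521.8, -67.5, 13.4]
contact_force: [-6.7, 1.3, 20.6]
```

```bash
python3 -m handwheel '[{"claw":10,"dx":0,"dy":0,"dz":1.5,"rx":0,"ry":0,"rz":0},{"claw":10,"dx":0,"dy":0,"dz":0,"rx":0,"ry":0,"rz":0}]' | grep -E 'pos|force'
```

```text
tool_pos: [521.9, -67.5, 13.2]
contact_force: [-10.7, 1.9, 32.3]
```

The press gave 8, then 21, then 32 N with only 0.3 mm of yield, so the foot is solid. Now I'll lift clear and check.

```bash
python3 -m handwheel '[{"claw":10,"dx":0,"dy":0,"dz":-4,"rx":0,"ry":0,"rz":0},{"claw":10,"dx":0,"dy":0,"dz":-10,"rx":0,"ry":0,"rz":0},{"claw":10,"dx":-10,"dy":0,"dz":-30,"rx":0,"ry":0,"rz":0},{"claw":10,"dx":-30,"dy":0,"dz":-40,"rx":0,"ry":0,"rz":0},{"claw":10,"dx":-40,"dy":0,"dz":-40,"rx":0,"ry":0,"rz":0},{"claw":10,"dx":-40,"dy":0,"dz":-20,"rx":0,"ry":0,"rz":0},{"claw":10,"dx":0,"dy":0,"dz":0,"rx":0,"ry":0,"rz":0},{"claw":10,"dx":0,"dy":0,"dz":0,"rx":0,"ry":0,"rz":0},{"claw":10,"dx":0,"dy":0,"dz":0,"rx":0,"ry":0,"rz":0}]'
python3 - <<'E'
from h import *
c=snap('scene','s11'); a=c['frame'].astype(int); b=load('s10')['frame'].astype(int); z=load('scene0')['frame'].astype(int)
f=a[205:250,255:320]; m=((f.min(2)>75)&(f[:,:,2]>0.5*f[:,:,0]))
print('wedge cols row 222-235',[(255+np.where(r[35:52])[0]+35)[[0,-1]].tolist() if r[35:52].any() else None for r in m[15:32]])
for n,(u,v,w) in dict(candle=(192,235,22),rattle=(204,203,14),blue=(282,282,16),pink=(367,287,16),trivet=(430,185,16)).items():
    print(n,np.abs(a-z)[v-w:v+w,u-w:u+w].mean().round(1))
E
```

```text
time: 18.55
tool_pos: [523.6, -181.5, 147.9]
tcp_rot: [-3.14, -0.002, 1.595]
contact_force: [0.4, -0.3, 0.7]
grip_width: 9.6
wedge cols row 222-235 [[295, 303], [295, 303], [295, 303], [295, 303], [295, 303], [295, 303], [295, 303], [294, 302], [294, 302], [294, 302], [294, 302], [294, 302], [294, 302], [295, 302], [295, 302], [295, 302], [295, 303]]
candle 14.5
rattle 38.9
blue 3.1
pink 3.4
trivet 14.9
```

Run:
```python
from h import *
import os
for s in('scene0','s3','s11'):
    a=load(s)['frame']
    h=cv2.cvtColor(np.ascontiguousarray(a),cv2.COLOR_RGB2HSV)
    for n,(x0,y0,x1,y1),lo,hi in(('rattle',(185,178,222,226),(12,190,40),(24,255,255)),('candle',(168,205,212,265),(0,120,40),(9,255,255))):
        m=cv2.inRange(h[y0:y1,x0:x1],lo,hi); ys,xs=np.where(m); print(s,n,len(xs),(xs.mean()+x0).round(1) if len(xs) else None,(ys.mean()+y0).round(1) if len(xs) else None, (xs.min()+x0,xs.max()+x0,ys.min()+y0,ys.max()+y0) if len(xs) else None)
```

```text
scene0 rattle 461 202.5 204.8 (np.int64(193), np.int64(214), np.int64(185), np.int64(218))
scene0 candle 97 187.5 231.5 (np.int64(175), np.int64(204), np.int64(210), np.int64(259))
s3 rattle 415 202.4 204.9 (np.int64(193), np.int64(214), np.int64(185), np.int64(219))
s3 candle 136 187.3 233.9 (np.int64(174), np.int64(203), np.int64(210), np.int64(259))
s11 rattle 423 202.3 204.8 (np.int64(193), np.int64(214), np.int64(185), np.int64(219))
s11 candle 121 187.0 232.6 (np.int64(175), np.int64(204), np.int64(210), np.int64(259))
```

Nothing else has moved; only the shadows changed. Handing in.

```bash
python3 -c "
from plant import bot
print(bot.close_job())"
```

```text
the job is handed in; nothing more can be done
None
```

I pushed the wedge thin edge first under the short foot until the rack hit its level stop, pressed the rosette, then lifted clear and handed in at about 18.6 s. Before the final push I squared the wedge up with a side nudge and two fingertips on its thick end.

**Checks that agreed:**
- **Level:** push force went from about 4 N to 21 N with the wedge stopped within 1 mm of the predicted position.
- **Press:** the rosette area took 8, 21, then 32 N with about 0.3 mm of give. I pressed about 10 mm outward of the rosette centre, inside the 45 mm limit.
- **After lifting off:** the wedge sat at the same pixels as before the press. The rattle, candlestick and both pots were unmoved in the last picture, and the final force reading was about zero.

**Checks that disagreed or were weak:**
- **Tool height:** the reported TCP height was about 39 mm too low compared with the pictures and contacts. My first push passed over the wedge without touching it, so I felt for heights by force and pictures instead.
- **Camera offset:** the two cameras differ by about 4 mm on positions.
- **Trivet and bells:** I checked the trivet only by a rough image difference (14.9, against about 3 for the pots), which I put down to changed shadows. I did not check the bells in the last picture. By estimate, the gripper stayed over 35 mm from the nearest one during the press.
- **Pictures viewed:** 12, two past the budget of 10.

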